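Nip the rosette panel in the carver's bench vice

ROBOT

A 7-joint arm with a two-finger parallel gripper is mounted at the origin on the work surface. World frame = base frame: x ahead of the robot, y to its left, z up, the work surface at z = 0. Lengths are in m, angles in rad, forces in N, time in s.
With the tool pointing down it reaches from about 0.425 to 0.875 m from the base axis. Payload 4.7 kg.
Tool frame: the origin (TCP) lies on the centre line of the jaws, within the pads' length; the fingertips stand ahead of it and the grasp point (between the pads) lies 2 mm behind it (nose_length is the z of the fingertips in the tool frame, in m); z points along the fingers, y is the line along which they close (so a half turn about z gives the same grasp; the last joint's range is limited). The gripper opens to 87 mm and grips with 3 to 60 N. Pads are 19 mm wide; open, the fingers measure 117 mm over their backs; the gripper's body (75 mm by 190 mm) begins 51 mm behind the grasp point.
Start: joints at [-1.112, 0.321, -0.07, 1.45, 0.023, 1.371, -0.057], TCP at [0.28, 0.587, 0.24] pointing down, gripper open.
Joint ranges: [-2.86, 2.86], [-0.3, 2.09], [-1.38, 1.24], [0.06, 2.45], [-1.56, 4.7], [0.09, 2.05], [-2.69, 2.69]. Speed limits (rad/s): [2.57, 2.57, 3.14, 3.14, 3.14, 3.14, 3.14].

INTERFACE

Orientations are given as a rotation vector (axis times angle).
In Python, from bench import * gives the robot as it stands.
- The arm moves only by the tool send_rows, never from a script. Its arguments are lists of equal length, an entry for each row: "xyz": the shift along the tool's x, y, z in mm, a list of three; "dr": the turn, a rotation vector about the tool's x, y, z in rad, a list of three. A call has exactly 10 rows; each row is the pose to reach, as a shift and turn from the pose commanded when the call began, along the tool's axes at that moment; what a row does not reach only later rows make up. A row lasts 1/12 s, in which the tool goes at most 41.7 mm and 7.16 degrees, less where a joint would pass 70% of its speed; a pose out of reach is approached as far as the arm can. A call with a gripper value outside its range is refused whole. "jaw" is the finger opening in mm, from 0 to 87, set as the call begins (left out, the last holds). The fingers move at their own pace and stop on an object; "grip_force" is the grip in N (left out, the last holds). Time passes only in rows, so rows that repeat a pose let the fingers close, or fill a call up. It gives the time, the measured TCP pose, the force, the opening and the grip force at its end, in the units of the state.
- get_state(): the state, without advancing time (a new reading comes with each control period).
- get_image(name): name is "scene" or "side" or "wrist"; returns the picture (384x512x3 uint8, red, green, blue); there is no depth.
- calibration(name): a dict with "vfov" (degrees; the focal length in pixels is half the picture's height over the tangent of half this angle, whatever the lens; pixels are square), "cx", "cy" (the principal point, pixels), "rvec" (rotation vector, rad) and "tvec" (3), from world to camera coordinates, as OpenCV has them; the wrist camera has in their place "hand_eye" (4x4, takes a point from camera to tool coordinates, whose origin is the TCP and whose axes are the flange's). Camera axes: x right, y down, z forward; pixel columns grow to the right and rows downward; lengths in m; the calibration is good to about 2 mm. A picture is of the moment at which its call begins: read the wrist's pose just before it. calibration takes no time and is no camera call.
- close_job(): hands the job in; it is judged then, once.
The state is a dict: "time": time; "joint_positions": joint angles; "qd": joint speeds; "joint_torque": joint torques, N m; "position": TCP position; "tool_rot": TCP orientation; "ft_force": force on the tool from outside, world axes, zero at the start; "torque": the same for the moment, N m; "grip_width": opening from 0.0 (shut) to 1.0 (fully open); "grip_force": force on a finger pad.
Only numpy, scipy, OpenCV 4.12 (cv2) and the standard library are available. Lean on these libraries where they do the work, as an engineer would, in place of code of your own. Each camera call takes 0.05 s, during which the arm holds its last target. There are 200 camera calls.

TASK

Pick up the rectangular wooden panel with the round carved rosette and set it down flat, rosette up, on the middle of the bed of the bench vice, between the sliding jaw and the fixed stop, its long side running from jaw to stop. Then push the sliding jaw toward the stop until you feel it come up solid, so the panel is nipped end to end between jaw and stop with no gap left, and let go. Do not ram it: ease off as soon as you feel the stop.

Things in the scene. Friction and masses are not known exactly. Their poses are not given: they have to be found in the camera images.
- rosette_center (a point): Centre (half-way up) of the dark wooden panel to be clamped: a solid block 100 mm long (its x axis), 56 mm wide (its y axis), 34 mm high (z up), about 0.15 kg, with a round eight-petal rosette carved in low relief (up to 7 mm proud, look only) in the middle of its top. It lies on the bench beside two other dark pieces which are not wanted: a smaller block 74 x 42 mm with straight flutes, and a round turned boss 66 mm across. Pinch it across its 56 mm width.
- stop_face (a point): Middle of the face of the fixed stop, a pale wooden block 125 mm wide, 40 mm thick, its top 62 mm above the bench, at one end of the vice bed. The point is 38 mm above the bench. Its y axis points into the stop, away from the sliding jaw (the direction in which the jaw closes); its x axis runs along the face, z up. The pale wooden vice bed between stop and jaw is 110 mm wide (along x), centred on this point, and its flat top is 12 mm above the bench. The stop does not move.
- jaw_back (a point): Middle of the back face (the side away from the stop) of the sliding jaw, a pale wooden block 95 mm wide (x), 35 mm thick (y), from 13 to 62 mm above the bench; the point is 38 mm above the bench. Its axes are parallel to those of the stop's face, so its clamping face is 35 mm from this point along +y. Push here, from above with closed fingers, along +y. Behind it the bed runs on for 45 mm or more, then bare bench.
- jaw (a joint): Travel of the sliding jaw toward the stop, in m: 0 is fully open, larger is more closed, up to 0.11. It starts between 0 and 0.02. It slides with a steady drag of about 4 N (the panel adds 1 to 2 N when the jaw begins to move it along), has no spring, and stays where it is left; when the panel bears on the stop the force rises steeply. A push felt as 10 to 15 N is plenty.
Mind the look-alikes: they are no part of the job. What is shaped like the part that bears rosette_center but purple or turquoise is not meant.

How it is judged:
On the way:
1. the rosette panel lies flat on the vice bed between jaw and stop, its long side from jaw to stop, let go (x of rosette_center in the frame of stop_face between -0.03 and 0.03 m and y of rosette_center in the frame of stop_face above -0.14 m and z of rosette_center in the frame of stop_face below 0 m and angle between the x axis of rosette_center and the y axis of stop_face, either way round below 0.35 rad and angle between rosette_center's own z axis and vertical below 0.17 rad and contact force between the fingers and rosette below 0.1 N), for 0.2 s.
At the end, for the whole second after the job is handed in: The panel lies flat on the bed, rosette up (within 10 degrees), at most 30 mm sideways off the middle of the stop, square to it within 10 degrees, its end within 6 mm of the stop, and jaw face and stop face are under 104 mm apart (the panel is 100 mm long); all at rest (y of jaw_back in the frame of stop_face above -0.139 m and x of rosette_center in the frame of stop_face between -0.03 and 0.03 m and y of rosette_center in the frame of stop_face between -0.056 and -0.044 m and z of rosette_center in the frame of stop_face below 0 m and angle between the x axis of rosette_center and the y axis of stop_face, either way round below 0.17 rad and angle between rosette_center's own z axis and vertical below 0.17 rad and linear speed of rosette below 0.02 m/s); the robot touches nothing.
It fails at once if the panel is rammed against the stop with more than 60 N (contact force between rosette and stop above 60 N).
It also fails if it takes over 48 s, if anything falls off the work surface, if the arm or the gripper's body presses on something with over 40 N, if the wrist force passes 120 N, or if a joint passes its speed limit or range.

## Working session

There is one attempt and no reset: what is moved stays moved. The work goes in short steps, Python scripts to look and compute and a tool call to move; the robot and the scene stay as the last step left them, time stands still between calls to the robot, and variables do not carry over. Pictures are saved under pics/ and viewed, at most 13 in all, crops included, and the job is handed in when it is done.

Besides the shell and the picture viewer there is one more tool, called after ">>>" as name(argument=value, ...) on one line, values as JSON. send_rows: Moves the arm, as the interface text tells. Its arguments: {"type":"object","properties":{"xyz":{"type":"array"},"dr":{"type":"array"},"jaw":{"type":"number"},"grip_force":{"type":"number"}},"required":["xyz","dr"]}

```bash
mkdir -p pics
python3 - <<'E'
from bench import *
import cv2,numpy as np
s=get_state();print({k:np.round(v,3) for k,v in s.items()})
for n in("scene","side","wrist"):
    print(n,calibration(n))
    im=get_image(n);cv2.imwrite(f"pics/{n}0.png",im[:,:,::-1])
a=[cv2.imread(f"pics/{n}0.png") for n in("scene","side")]
E
```

```text
{'time': np.float64(0.0), 'joint_positions': array([-1.112,  0.322, -0.07 ,  1.452,  0.023,  1.371, -0.057]), 'qd': array([-0.001,  0.   ,  0.002, -0.001,  0.001, -0.002,  0.001]), 'joint_torque': array([-0.0000e+00, -4.9129e+01, -4.0400e-01, -3.1253e+01, -6.4000e-02,
        4.4000e-02,  0.0000e+00]), 'position': array([0.279, 0.586, 0.238]), 'tool_rot': array([-6.930e-01, -3.064e+00,  3.000e-03]), 'ft_force': array([-0.607, -0.357, -0.208]), 'torque': array([ 0.026, -0.008,  0.023]), 'grip_force': np.float64(0.0), 'grip_width': np.float64(1.002)}
scene {'vfov': 49.579240153197134, 'cx': 256.94737920896483, 'cy': 190.21914421175006, 'rvec': array([ 2.02946708,  0.98454495, -0.52411453]), 'tvec': array([-0.15893413, -0.19882111,  1.63537246])}
side {'vfov': 50.72323034208358, 'cx': 261.8829835077869, 'cy': 191.47955523121934, 'rvec': array([ 2.41642594, -0.3843112 ,  0.1494835 ]), 'tvec': array([-0.48053451,  0.0544822 ,  1.04244747])}
wrist {'vfov': 67.15459004769028, 'cx': 256.4404463221162, 'cy': 191.55640861881156, 'hand_eye': array([[-9.31999884e-04, -9.70266614e-01, -2.42036833e-01,
         6.52751724e-02],
       [ 9.99999279e-01, -7.21003333e-04, -9.60323874e-04,
         9.77917491e-05],
       [ 7.57260831e-04, -2.42037554e-01,  9.70266587e-01,
        -1.44104521e-01],
       [ 0.00000000e+00,  0.00000000e+00,  0.00000000e+00,
         1.00000000e+00]])}
```

View pics/scene0.png

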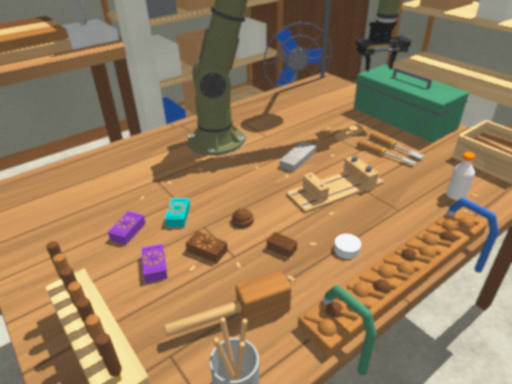

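View pics/side0.png

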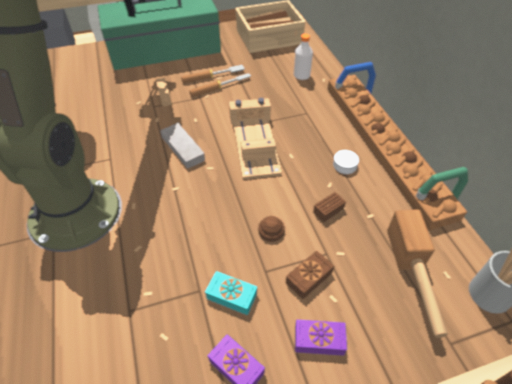

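The scene picture shows the candidates for the target:
- brown rosette panel at scene (207,247) / side (311,273)
- fluted block at scene (282,243)
- boss at scene (242,216)
- purple look-alikes at scene (127,228) and (153,263)
- turquoise look-alike at scene (177,212)

I choose the brown rosette panel. In the vice, the stop is at scene (363,173) / side (251,108) and the jaw is at side (257,143). I'll check the choice with close crops.

```bash
cat > h.py <<'E'
import cv2,numpy as np
from bench import *
from scipy.spatial.transform import Rotation as R
def cam(n,s=None):
    c=calibration(n);f=192/np.tan(np.radians(c['vfov']/2))
    K=np.array([[f,0,c['cx']],[0,f,c['cy']],[0,0,1]])
    if n=='wrist':
        T=np.eye(4);T[:3,:3]=R.from_rotvec(s['tool_rot']).as_matrix();T[:3,3]=s['position']
        M=np.linalg.inv(T@c['hand_eye'])
    else:
        M=np.eye(4);M[:3,:3]=R.from_rotvec(c['rvec']).as_matrix();M[:3,3]=c['tvec']
    return K,M
def ray(n,px,z,s=None):
    K,M=cam(n,s);o=-M[:3,:3].T@M[:3,3]
    d=M[:3,:3].T@np.linalg.inv(K)@np.array([px[0],px[1],1.])
    return o+d*(z-o[2])/d[2]
def proj(n,P,s=None):
    K,M=cam(n,s);p=K@(M[:3,:3]@np.array(P,float)+M[:3,3]);return p[:2]/p[2]
E
python3 - <<'E'
from h import *
a=cv2.imread('pics/side0.png');b=cv2.imread('pics/scene0.png')
def cr(i,x,y,w,h,k):return cv2.resize(i[y:y+h,x:x+w],None,fx=k,fy=k,interpolation=cv2.INTER_CUBIC)
c=np.hstack([cr(a,220,85,80,110,5),cr(a,270,235,80,110,5)])
cv2.imwrite('pics/crop1.png',c)
for n,p,z in(('side',(311,268),.034),('scene',(207,244),.034),('side',(251,103),.062),('side',(257,140),.062),('side',(262,176),.012)):print(n,p,ray(n,p,z).round(3))
E
```

```text
side (311, 268) [ 0.505 -0.353  0.034]
scene (207, 244) [ 0.511 -0.361  0.034]
side (251, 103) [0.542 0.217 0.062]
side (257, 140) [0.509 0.054 0.062]
side (262, 176) [ 0.494 -0.037  0.012]
```

View pics/crop1.png

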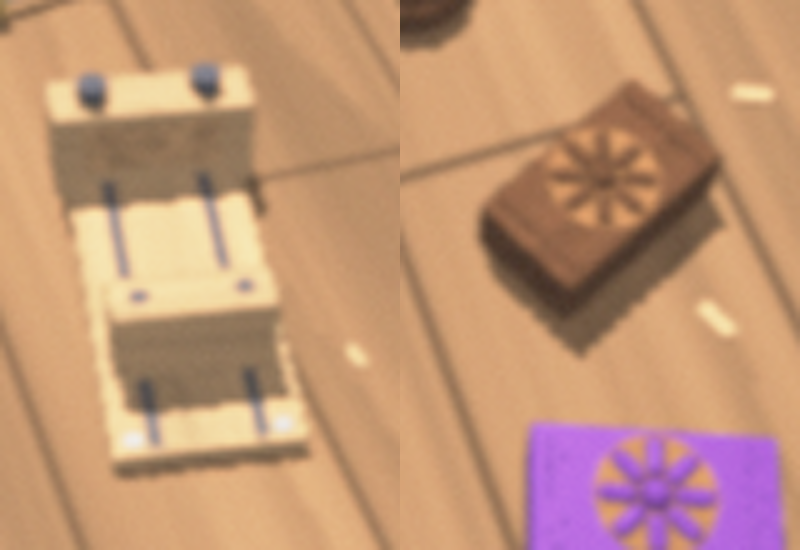

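Run:
```python
from h import *
for name,z,P in(('stop top front',.062,[(230.4,110),(271,107.6)]),('jaw back top',.062,[(241.6,149),(275.6,145.8)]),('bed end',.012,[(243,178),(281,174)]),('panel',.034,[(287,277.4),(316,251.4),(334,266),(303,293)])):
    W=np.array([ray('side',p,z) for p in P]);print(name,W.round(4).tolist(),W.mean(0).round(4))
    for i in range(len(W)):
        d=W[(i+1)%len(W)]-W[i];print('  len',np.linalg.norm(d).round(4),'dir deg',np.degrees(np.arctan2(d[1],d[0])).round(1))
    print('  in scene',[proj('scene',w).round(0).tolist() for w in W])
s=get_state();print(R.from_rotvec(s['tool_rot']).as_matrix().round(3))
```

```text
stop top front [[0.4729, 0.2038, 0.062], [0.5929, 0.1774, 0.062]] [0.5329 0.1906 0.062 ]
  len 0.1228 dir deg -12.4
  len 0.1228 dir deg 167.6
  in scene [[344.0, 158.0], [366.0, 176.0]]
jaw back top [[0.4576, 0.0321, 0.062], [0.5504, 0.0156, 0.062]] [0.504  0.0238 0.062 ]
  len 0.0943 dir deg -10.1
  len 0.0943 dir deg 169.9
  in scene [[303.0, 174.0], [320.0, 190.0]]
bed end [[0.4423, -0.0279, 0.012], [0.5463, -0.0458, 0.012]] [ 0.4943 -0.0368  0.012 ]
  len 0.1055 dir deg -9.8
  len 0.1055 dir deg 170.2
  in scene [[285.0, 192.0], [303.0, 210.0]]
panel [[0.4458, -0.3585, 0.034], [0.5326, -0.3168, 0.034], [0.556, -0.3645, 0.034], [0.4653, -0.4037, 0.034]] [ 0.4999 -0.3609  0.034 ]
  len 0.0963 dir deg 25.6
  len 0.0531 dir deg -63.8
  len 0.0988 dir deg -156.6
  len 0.0493 dir deg 113.4
  in scene [[195.0, 231.0], [225.0, 241.0], [215.0, 254.0], [185.0, 242.0]]
[[-0.903  0.43  -0.001]
 [ 0.43   0.903 -0.001]
 [-0.    -0.001 -1.   ]]
```

The crop confirms the brown eight-petal panel, with its top centre near side (310,272). The vice has its stop front edge at side (230,110)-(271,108) and its jaw back edge at (242,149)-(276,146). The measured lengths of 97, 123 and 94 mm fit the given sizes. Next I compute the moves.

```bash
cat >> h.py <<'E'
def go(wps,yaw0=None,p0=None):
    """print tool-frame shift (mm) and z turn for successive (xyz, yaw of tool x deg) from commanded pose"""
    s=get_state()
    if p0 is None:p0=s['position']
    if yaw0 is None:
        m=R.from_rotvec(s['tool_rot']).as_matrix();yaw0=np.degrees(np.arctan2(m[1,0],m[0,0]))
    for p,y in wps:
        t=np.radians(yaw0);ex=np.array([np.cos(t),np.sin(t),0]);ey=np.array([np.sin(t),-np.cos(t),0])
        d=np.array(p)-p0;print('shift',np.round([1000*d@ex,1000*d@ey,-1000*d[2]],1),'rz',round(np.radians(-(((y-yaw0)+180)%360-180)),3))
        p0=np.array(p);yaw0=y
E
python3 - <<'E'
from h import *
go([((.53,.28,.22),154.5-43),((.6,-.04,.2),154.5-86),((.503,-.361,.18),24.5)],p0=np.array([.28,.587,.24]))
E
```

```text
shift [-357.8 -169.6   20. ] rz 0.751
shift [-323.4  -52.2   20. ] rz 0.75
shift [-334.2   27.4   20. ] rz 0.768
```

>>> send_rows(xyz=[[-36,-17,2],[-72,-34,4],[-107,-51,6],[-143,-68,8],[-179,-85,10],[-215,-102,12],[-251,-119,14],[-286,-136,16],[-322,-153,18],[-358,-170,20]], dr=[[0,0,0.075],[0,0,0.15],[0,0,0.225],[0,0,0.3],[0,0,0.375],[0,0,0.45],[0,0,0.525],[0,0,0.6],[0,0,0.675],[0,0,0.75]], jaw=87)

```text
time: 0.98
position: [0.5305, 0.2776, 0.2194]
tool_rot: [-1.772, -2.594, -0.0]
ft_force: [0.1, 0.7, -0.0]
grip_width: 0.996
grip_force: 0.0
```

>>> send_rows(xyz=[[-32,-5,2],[-65,-10,4],[-97,-16,6],[-129,-21,8],[-162,-26,10],[-194,-31,12],[-226,-37,14],[-259,-42,16],[-291,-47,18],[-323,-52,20]], dr=[[0,0,0.075],[0,0,0.15],[0,0,0.225],[0,0,0.3],[0,0,0.375],[0,0,0.45],[0,0,0.525],[0,0,0.6],[0,0,0.675],[0,0,0.75]])

```text
time: 1.82
position: [0.5999, -0.0418, 0.1993]
tool_rot: [-2.599, -1.765, -0.0]
ft_force: [0.1, 0.2, 1.0]
grip_width: 0.996
grip_force: 0.0
```

>>> send_rows(xyz=[[-37,3,2],[-74,6,4],[-111,9,7],[-148,12,9],[-185,15,11],[-222,18,13],[-259,21,16],[-296,24,18],[-334,27,20],[-334,27,20]], dr=[[0,0,0.085],[0,0,0.17],[0,0,0.255],[0,0,0.34],[0,0,0.425],[0,0,0.51],[0,0,0.6],[0,0,0.685],[0,0,0.768],[0,0,0.768]])

```text
time: 2.65
position: [0.4972, -0.3702, 0.1796]
tool_rot: [3.069, 0.644, -0.007]
ft_force: [-1.1, -0.1, 0.6]
grip_width: 1.002
grip_force: 0.0
```

Run:
```python
from h import *
s=get_state();im=get_image('wrist');cv2.imwrite('pics/w1.png',im[:,:,::-1])
np.save('s1.npy',s,allow_pickle=True)
print(s['position'],s['tool_rot'],s['joint_positions'].round(2) if hasattr(s['joint_positions'],'round') else s['joint_positions'])
print(R.from_rotvec(s['tool_rot']).as_matrix().round(3))
```

```text
[ 0.49721479 -0.37018596  0.17956789] [ 3.06931324  0.64439257 -0.00660929] [-0.03  0.36  0.78  1.63 -0.26  1.25 -0.36]
[[ 0.916  0.402 -0.003]
 [ 0.402 -0.916 -0.006]
 [-0.005  0.004 -1.   ]]
```

View pics/w1.png

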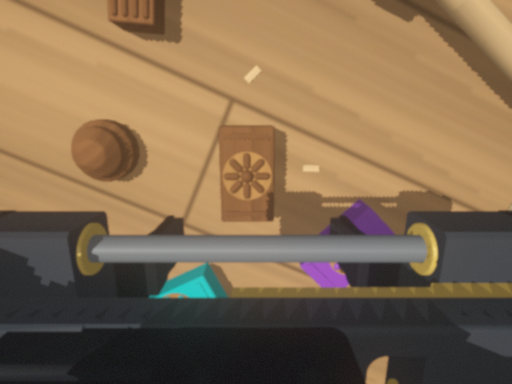

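The wrist view shows the panel top at corners (220,125), (274,126), (273,220) and (222,220), with the rosette at (247,175). It lines up with the tool axis.

Run:
```python
from h import *
s=np.load('s1.npy',allow_pickle=True).item()
P=[(220,125),(274,126),(273,220.5),(222,220.5)]
W=np.array([ray('wrist',p,.034,s) for p in P]);print(W.round(4),W.mean(0))
for i in range(4):
    d=W[(i+1)%4]-W[i];print(np.linalg.norm(d).round(4),np.degrees(np.arctan2(d[1],d[0])).round(1))
print('ros',ray('wrist',(247,175),.041,s))
for p in((205,263),(360,200)):print(ray('wrist',p,.034,s))
s=get_state();c=W.mean(0);print(s['position'])
m=R.from_rotvec(s['tool_rot']).as_matrix();print('tool shift',m.T@(np.array([c[0],c[1],.022])-s['position'])*1000)
for q in((205,263),(360,200)):print('nbr in tool',m.T@(ray('wrist',q,.034,s)-c)*1000)
```

```text
[[ 0.5382 -0.3145  0.034 ]
 [ 0.5585 -0.3632  0.034 ]
 [ 0.4691 -0.4027  0.034 ]
 [ 0.4475 -0.3532  0.034 ]] [ 0.50332123 -0.35841524  0.034     ]
0.0527 -67.4
0.0977 -156.1
0.054 113.6
0.0986 23.1
ros [ 0.5045061  -0.35780434  0.041     ]
[ 0.39405284 -0.35463124  0.034     ]
[ 0.52596324 -0.47650567  0.034     ]
[ 0.49938778 -0.36630902  0.17940237]
tool shift [  7.27739965  -5.87612594 157.37153191]
nbr in tool [-94.56272655 -50.46991704   0.19525439]
nbr in tool [-22.77794168 113.9383834    0.26327448]
```

Run:
```python
import bench
print([n for n in dir(bench) if n[0]!='_'], getattr(bench,'nose_length',None))
s=bench.get_state();print(s['time'],s['position'],s['qd'])
```

```text
['MotionError', 'calibration', 'close_job', 'get_image', 'get_state', 'nose_length'] 0.017
2.7 [ 0.49938778 -0.36630902  0.17940237] [-0.0547574  -0.0156589  -0.07290735  0.00668799 -0.03230125  0.01513925
  0.00257921]
```

>>> send_rows(xyz=[[1,-1,15],[2,-2,30],[3,-2,45],[3,-2,60],[3,-2,75],[3,-2,85],[3,-2,95],[3,-2,95],[3,-2,95],[3,-2,95]], dr=[[0,0,0],[0,0,0],[0,0,0],[0,0,0],[0,0,0],[0,0,0],[0,0,0],[0,0,0],[0,0,0],[0,0,0]])

```text
time: 3.53
position: [0.5055, -0.3582, 0.0853]
tool_rot: [3.069, 0.669, 0.002]
ft_force: [-0.4, 0.3, 0.4]
grip_width: 0.997
grip_force: 0.0
```

Run:
```python
from h import *
s=get_state();im=get_image('wrist');cv2.imwrite('pics/w2.png',im[:,:,::-1])
print(s['time'],s['position'],s['qd'])
m=R.from_rotvec(s['tool_rot']).as_matrix();print(m.round(3));print('tool shift',m.T@(np.array([.5035,-.3584,.022])-s['position'])*1000)
```

```text
3.5333 [ 0.50552444 -0.35822108  0.0853153 ] [-0.00112707 -0.00848607  0.00471614 -0.00393423  0.00129952 -0.00133556
  0.0004379 ]
[[ 0.909  0.416  0.001]
 [ 0.416 -0.909 -0.001]
 [ 0.001  0.001 -1.   ]]
tool shift [-1.96773284 -0.73942832 63.3130207 ]
```

View pics/w2.png

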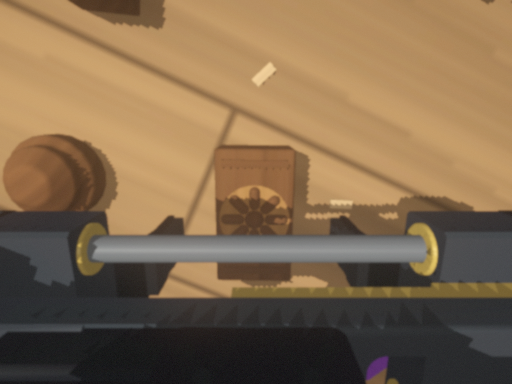

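The panel is centred between the fingers (edges at columns 215 and 295, mid 255), and the boss is clear. Next I descend and grip.

>>> send_rows(xyz=[[-1,0,12],[-2,-1,24],[-2,-1,36],[-2,-1,46],[-2,-1,54],[-2,-1,59],[-2,-1,61],[-2,-1,61],[-2,-1,61],[-2,-1,61]], dr=[[0,0,0],[0,0,0],[0,0,0],[0,0,0],[0,0,0],[0,0,0],[0,0,0],[0,0,0],[0,0,0],[0,0,0]])

```text
time: 4.42
position: [0.5032, -0.3583, 0.0241]
tool_rot: [3.069, 0.668, 0.001]
ft_force: [-0.5, 0.2, 0.3]
grip_width: 1.002
grip_force: 0.0
```

>>> send_rows(xyz=[[0,0,0],[0,0,0],[0,0,0],[0,0,0],[0,0,0],[0,0,0],[0,0,0],[0,0,0],[0,0,0],[0,0,0]], dr=[[0,0,0],[0,0,0],[0,0,0],[0,0,0],[0,0,0],[0,0,0],[0,0,0],[0,0,0],[0,0,0],[0,0,0]], jaw=40, grip_force=20)

```text
time: 5.25
position: [0.5028, -0.3578, 0.0236]
tool_rot: [-3.07, -0.669, -0.0]
ft_force: [-0.0, 1.6, 0.3]
grip_width: 0.644
grip_force: 20.0
```

Gripped at 56 mm. Next: lift, then carry.

>>> send_rows(xyz=[[0,0,-10],[0,0,-25],[0,0,-45],[0,0,-65],[0,0,-85],[0,0,-105],[0,0,-125],[0,0,-140],[0,0,-150],[0,0,-150]], dr=[[0,0,0],[0,0,0],[0,0,0],[0,0,0],[0,0,0],[0,0,0],[0,0,0],[0,0,0],[0,0,0],[0,0,0]])

```text
time: 6.08
position: [0.5038, -0.3591, 0.177]
tool_rot: [3.067, 0.667, 0.007]
ft_force: [0.3, -0.6, -0.8]
grip_width: 0.645
grip_force: 20.0
```

Run:
```python
from h import *
s=get_state();print(s['position'],s['grip_width'],s['ft_force'])
go([((.56,-.11,.175),52),((.521,.125,.175),79.8)])
```

```text
[ 0.5038392  -0.35905675  0.17698178] 0.6447252551707134 [ 0.27534025 -0.57364372 -0.80708355]
shift [ 154.6 -203.2    2. ] rz -0.479
shift [ 161.2 -175.4   -0. ] rz -0.485
```

>>> send_rows(xyz=[[10,-14,0],[24,-32,0],[41,-54,0],[59,-77,0],[77,-101,0],[95,-124,0],[112,-147,0],[129,-169,0],[143,-188,0],[155,-203,0]], dr=[[0,0,-0.03],[0,0,-0.07],[0,0,-0.12],[0,0,-0.18],[0,0,-0.24],[0,0,-0.29],[0,0,-0.35],[0,0,-0.4],[0,0,-0.44],[0,0,-0.48]])

```text
time: 6.92
position: [0.559, -0.1061, 0.1727]
tool_rot: [-2.819, -1.384, 0.001]
ft_force: [-1.2, 0.3, -1.6]
grip_width: 0.644
grip_force: 20.0
```

>>> send_rows(xyz=[[18,-20,0],[40,-43,0],[62,-67,0],[84,-91,0],[105,-114,0],[125,-136,0],[143,-155,0],[155,-168,0],[161,-175,0],[161,-175,0]], dr=[[0,0,-0.05],[0,0,-0.12],[0,0,-0.19],[0,0,-0.26],[0,0,-0.32],[0,0,-0.38],[0,0,-0.43],[0,0,-0.47],[0,0,-0.485],[0,0,-0.485]])

```text
time: 7.75
position: [0.5197, 0.1275, 0.1732]
tool_rot: [-2.406, -2.02, 0.001]
ft_force: [0.6, 0.6, -1.1]
grip_width: 0.64
grip_force: 20.0
```

Run:
```python
from h import *
s=get_state();im=get_image('wrist');cv2.imwrite('pics/w3.png',im[:,:,::-1]);np.save('s3.npy',s,allow_pickle=True)
print(s['position'],np.abs(s['qd']).max());print(R.from_rotvec(s['tool_rot']).as_matrix().round(3))
u=np.array([.177,.984,0]);v=np.array([.984,-.177,0]);c=np.array([.5329,.1906,.062])
print('predicted stop top edge',[proj('wrist',c+k*v,s).round(0) for k in(-.0625,.0625)])
im=get_image('side');cv2.imwrite('pics/side3.png',im[:,:,::-1])
```

```text
[0.51973927 0.1274749  0.17318452] 0.04776096614855089
[[ 0.173  0.985 -0.001]
 [ 0.985 -0.173  0.   ]
 [-0.    -0.001 -1.   ]]
predicted stop top edge [array([186., 120.]), array([331., 121.])]
```

View pics/w3.png

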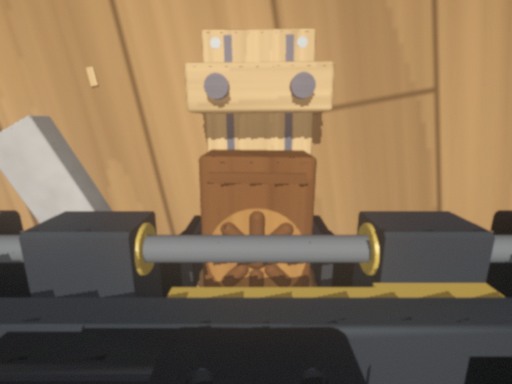

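Run:
```python
from h import *
s=np.load('s3.npy',allow_pickle=True).item()
u=np.array([.177,.984,0])
f=lambda n,P,z:np.array([ray(n,p,z,s) for p in P])
for l,W in(('w front',f('wrist',[(188,110.5),(331,110)],.062)),('w back',f('wrist',[(186,63),(332,63)],.062)),('s front',f('side',[(230.4,110),(271,107.6)],.062)),('s back',f('side',[(229.4,102),(270,98.6)],.062)),('panel front low',f('wrist',[(201,152),(314,153)],.18))):
    d=W[1]-W[0];print(l,W.round(4).tolist(),np.linalg.norm(d).round(4),np.degrees(np.arctan2(d[1],d[0])).round(1),'along u',(W@u).round(4))
b=cv2.imread('pics/scene0.png');
c=cv2.resize(b[140:220,275:395],None,fx=6,fy=6,interpolation=cv2.INTER_CUBIC);cv2.imwrite('pics/crop2.png',c)
```

```text
w front [[0.4754, 0.2093, 0.062], [0.5951, 0.1886, 0.062]] 0.1216 -9.8 along u [0.2901 0.2909]
w back [[0.4824, 0.2461, 0.062], [0.6001, 0.2253, 0.062]] 0.1195 -10.0 along u [0.3276 0.3279]
s front [[0.4729, 0.2038, 0.062], [0.5929, 0.1774, 0.062]] 0.1228 -12.4 along u [0.2842 0.2795]
s back [[0.4802, 0.242, 0.062], [0.6043, 0.2201, 0.062]] 0.126 -10.0 along u [0.3231 0.3236]
panel front low [[0.5031, 0.1818, 0.18], [0.5557, 0.1721, 0.18]] 0.0535 -10.5 along u [0.268  0.2677]
```

View pics/crop2.png

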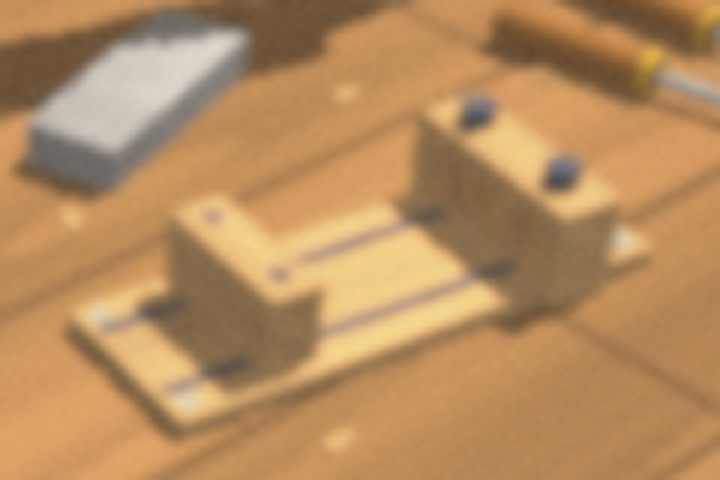

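Wrist and scene views place the stop face at about u=0.288 and the jaw face at about 0.148, measured along the closing direction. The panel centre is at 0.217, so it has about 18 mm of clearance at each end. Now I lower it.

>>> send_rows(xyz=[[0,1,14],[0,2,32],[0,2,52],[0,2,72],[0,2,92],[0,2,108],[0,2,120],[0,2,127],[0,2,130],[0,2,130]], dr=[[0,0,0],[0,0,0],[0,0,0],[0,0,0],[0,0,0],[0,0,0],[0,0,0],[0,0,0],[0,0,0],[0,0,0]])

```text
time: 8.68
position: [0.5224, 0.1246, 0.0434]
tool_rot: [2.41, 2.015, -0.001]
ft_force: [0.6, 0.1, -0.7]
grip_width: 0.642
grip_force: 20.0
```

>>> send_rows(xyz=[[0,0,1],[0,0,2],[0,0,3],[0,0,4],[0,0,5],[0,0,6],[0,0,6],[0,0,6],[0,0,6],[0,0,6]], dr=[[0,0,0],[0,0,0],[0,0,0],[0,0,0],[0,0,0],[0,0,0],[0,0,0],[0,0,0],[0,0,0],[0,0,0]])

```text
time: 9.52
position: [0.5223, 0.1254, 0.0376]
tool_rot: [2.409, 2.016, 0.0]
ft_force: [-0.4, -0.2, -1.6]
grip_width: 0.639
grip_force: 20.0
```

>>> send_rows(xyz=[[0,0,0.5],[0,0,1],[0,0,1.5],[0,0,2],[0,0,2],[0,0,2],[0,0,2],[0,0,2],[0,0,2],[0,0,2]], dr=[[0,0,0],[0,0,0],[0,0,0],[0,0,0],[0,0,0],[0,0,0],[0,0,0],[0,0,0],[0,0,0],[0,0,0]])

```text
time: 10.35
position: [0.5222, 0.1254, 0.0356]
tool_rot: [2.409, 2.016, 0.0]
ft_force: [-0.4, 0.3, -0.9]
grip_width: 0.644
grip_force: 20.0
```

>>> send_rows(xyz=[[0,0,0],[0,0,0],[0,0,0],[0,0,0],[0,0,0],[0,0,0],[0,0,0],[0,0,0],[0,0,0],[0,0,0]], dr=[[0,0,0],[0,0,0],[0,0,0],[0,0,0],[0,0,0],[0,0,0],[0,0,0],[0,0,0],[0,0,0],[0,0,0]], jaw=80)

```text
time: 11.18
position: [0.5222, 0.1254, 0.0356]
tool_rot: [2.409, 2.016, 0.0]
ft_force: [0.0, -0.3, -0.2]
grip_width: 0.92
grip_force: 0.0
```

>>> send_rows(xyz=[[0,0,-8],[0,0,-20],[0,0,-38],[0,0,-58],[0,0,-78],[0,0,-98],[0,0,-115],[0,0,-125],[0,0,-130],[0,0,-130]], dr=[[0,0,0],[0,0,0],[0,0,0],[0,0,0],[0,0,0],[0,0,0],[0,0,0],[0,0,0],[0,0,0],[0,0,0]])

```text
time: 12.02
position: [0.5229, 0.1256, 0.1671]
tool_rot: [2.409, 2.016, 0.004]
ft_force: [0.9, 0.3, -0.2]
grip_width: 0.923
grip_force: 0.0
```

Run:
```python
from h import *
s=get_state();print(s['position'],s['ft_force'],R.from_rotvec(s['tool_rot']).as_matrix().round(3).tolist())
go([((.5080-.177*.25+.012,.045-.25*.984*.0-.13,.165),79.8)])
im=get_image('wrist');cv2.imwrite('pics/w4.png',im[:,:,::-1]);np.save('s4.npy',s,allow_pickle=True)
```

```text
[0.52293957 0.12561348 0.16712807] [ 0.89995677  0.27448436 -0.21695198] [[0.176, 0.984, 0.002], [0.984, -0.176, 0.001], [0.002, 0.002, -1.0]]
shift [-215.6   -9.4    2.1] rz 0.001
```

View pics/w4.png

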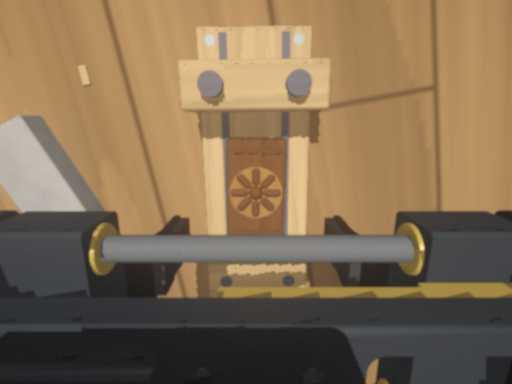

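The panel lies flat and centred on the bed, with its top at columns 227-287 and rows 138-233, square to the stop. Next I close the fingers and go behind the jaw.

>>> send_rows(xyz=[[-8,0,0],[-22,0,0],[-42,0,0],[-62,0,0],[-82,0,0],[-102,0,0],[-120,0,0],[-132,-1,0],[-138,-1,0],[-138,-1,0]], dr=[[0,0,0],[0,0,0],[0,0,0],[0,0,0],[0,0,0],[0,0,0],[0,0,0],[0,0,0],[0,0,0],[0,0,0]], jaw=0)

```text
time: 12.9
position: [0.4963, -0.0122, 0.1652]
tool_rot: [-2.412, -2.013, 0.001]
ft_force: [-1.2, -0.3, -0.1]
grip_width: 0.239
grip_force: 0.0
```

Run:
```python
from h import *
s=get_state();print(s['position'],s['grip_width'])
im=get_image('wrist');cv2.imwrite('pics/w5.png',im[:,:,::-1]);np.save('s5.npy',s,allow_pickle=True)
```

```text
[ 0.49627066 -0.01217729  0.16518541] 0.23874376670662467
```

View pics/w5.png

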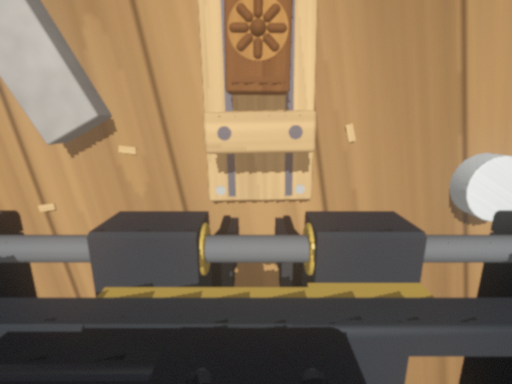

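The jaw's top back edge is at row 152 (columns 206-314), its front edge at row 111, the bed end at row 200, and the panel's rear top edge at row 82.

Run:
```python
from h import *
s=np.load('s5.npy',allow_pickle=True).item()
u=np.array([.176,.984,0]);v=np.array([.984,-.176,0])
for l,p,z in(('jaw back',(260,152),.062),('jaw front',(260,111),.062),('bed end',(260,200),.012),('panel rear',(258,82),.046),('ros',(258,27),.053)):
    w=ray('wrist',p,z,s);print(l,w.round(4),'u',(w@u).round(4),'v',(w@v).round(4))
p=s['position'];print('tcp',p@u,p@v)
```

```text
jaw back [0.5065 0.0251 0.062 ] u 0.1139 v 0.4939
jaw front [0.5124 0.0583 0.062 ] u 0.1475 v 0.494
bed end [ 0.497  -0.0306  0.012 ] u 0.0573 v 0.4944
panel rear [0.5152 0.0825 0.046 ] u 0.1719 v 0.4924
ros [0.5224 0.1225 0.053 ] u 0.2125 v 0.4925
tcp 0.07536118544464654 0.4904735328900572
```

>>> send_rows(xyz=[[0,0,10],[0,0,25],[0,0,45],[0,0,65],[0,0,83],[0,0,98],[0,0,108],[0,0,116],[0,0,120],[0,0,120]], dr=[[0,0,0],[0,0,0],[0,0,0],[0,0,0],[0,0,0],[0,0,0],[0,0,0],[0,0,0],[0,0,0],[0,0,0]])

```text
time: 13.78
position: [0.4966, -0.0099, 0.0448]
tool_rot: [-2.408, -2.017, 0.002]
ft_force: [-0.2, 0.3, 0.5]
grip_width: 0.006
grip_force: 0.0
```

>>> send_rows(xyz=[[3,1,0],[6,2,0],[9,3,0],[12,3,0],[15,3,0],[18,3,0],[21,3,0],[24,3,0],[27,3,0],[30,3,0]], dr=[[0,0,0],[0,0,0],[0,0,0],[0,0,0],[0,0,0],[0,0,0],[0,0,0],[0,0,0],[0,0,0],[0,0,0]])

```text
time: 14.62
position: [0.5048, 0.0174, 0.0456]
tool_rot: [2.409, 2.015, -0.003]
ft_force: [-1.5, -4.4, 2.6]
grip_width: 0.002
grip_force: 2.3
```

>>> send_rows(xyz=[[1.5,0,0],[3,0,0],[4.5,0,0],[6,0,0],[7.5,0,0],[9,0,0],[10.5,0,0],[12,0,0],[13.5,0,0],[15,0,0]], dr=[[0,0,0],[0,0,0],[0,0,0],[0,0,0],[0,0,0],[0,0,0],[0,0,0],[0,0,0],[0,0,0],[0,0,0]])

```text
time: 15.45
position: [0.5076, 0.0333, 0.0455]
tool_rot: [-2.409, -2.016, 0.001]
ft_force: [-3.0, -4.2, 3.2]
grip_width: 0.004
grip_force: 2.6
```

>>> send_rows(xyz=[[1,0,0],[2,0,0],[3,0,0],[4,0,0],[5,0,0],[6,0,0],[7,0,0],[8,0,0],[9,0,0],[10,0,0]], dr=[[0,0,0],[0,0,0],[0,0,0],[0,0,0],[0,0,0],[0,0,0],[0,0,0],[0,0,0],[0,0,0],[0,0,0]])

```text
time: 16.28
position: [0.5092, 0.0432, 0.0455]
tool_rot: [-2.409, -2.016, 0.001]
ft_force: [-2.9, -5.1, 3.4]
grip_width: 0.005
grip_force: 2.5
```

>>> send_rows(xyz=[[0.5,0,0],[1,0,0],[1.5,0,0],[2,0,0],[2.5,0,0],[3,0,0],[3.5,0,0],[4,0,0],[4.5,0,0],[5,0,0]], dr=[[0,0,0],[0,0,0],[0,0,0],[0,0,0],[0,0,0],[0,0,0],[0,0,0],[0,0,0],[0,0,0],[0,0,0]])

```text
time: 17.12
position: [0.51, 0.0481, 0.0454]
tool_rot: [-2.409, -2.016, 0.001]
ft_force: [-2.3, -4.0, 2.6]
grip_width: 0.005
grip_force: 2.4
```

>>> send_rows(xyz=[[0.4,0,0],[0.8,0,0],[1.2,0,0],[1.6,0,0],[2,0,0],[2.4,0,0],[2.8,0,0],[3.2,0,0],[3.6,0,0],[4,0,0]], dr=[[0,0,0],[0,0,0],[0,0,0],[0,0,0],[0,0,0],[0,0,0],[0,0,0],[0,0,0],[0,0,0],[0,0,0]])

```text
time: 17.95
position: [0.5107, 0.0521, 0.0454]
tool_rot: [-2.409, -2.016, 0.001]
ft_force: [-2.7, -5.0, 3.2]
grip_width: 0.002
grip_force: 2.4
```

Run:
```python
from h import *
s=get_state();print(s['position'],s['ft_force'],s['position']@[.176,.984,0])
im=get_image('wrist');a=im[:260,100:420];im=get_image('side')
b=cv2.resize(im[85:195,210:310],None,fx=4,fy=4,interpolation=cv2.INTER_CUBIC)[:260*1]
b=cv2.resize(im[85:195,210:310],(364,400),interpolation=cv2.INTER_CUBIC)
c=np.zeros((400,320+364,3),np.uint8);c[:260,:320]=a;c[:,320:]=b;cv2.imwrite('pics/c6.png',c[:,:,::-1])
```

```text
[0.51073072 0.05207069 0.04541089] [-2.65366725 -5.01656761  3.216851  ] 0.14112616793960314
```

View pics/c6.png

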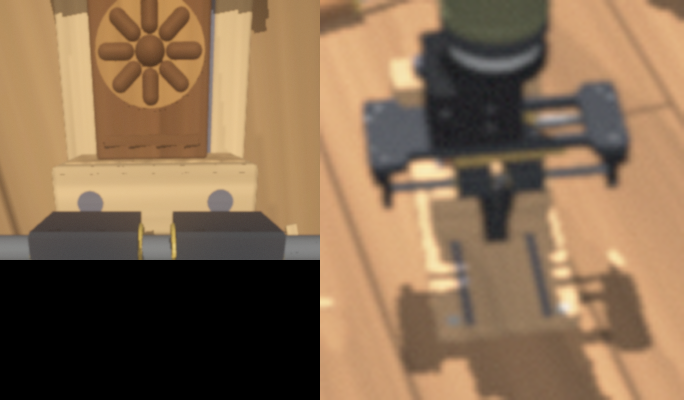

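The jaw now bears on the panel's rear end, and the panel is still square. I'll carry on in small steps.

>>> send_rows(xyz=[[0.3,0,0],[0.6,0,0],[0.9,0,0],[1.2,0,0],[1.5,0,0],[1.8,0,0],[2.1,0,0],[2.4,0,0],[2.7,0,0],[3,0,0]], dr=[[0,0,0],[0,0,0],[0,0,0],[0,0,0],[0,0,0],[0,0,0],[0,0,0],[0,0,0],[0,0,0],[0,0,0]])

```text
time: 18.88
position: [0.5111, 0.0542, 0.0454]
tool_rot: [2.409, 2.016, -0.003]
ft_force: [-4.4, -6.7, 4.4]
grip_width: 0.006
grip_force: 3.6
```

>>> send_rows(xyz=[[0.2,0,0],[0.4,0,0],[0.6,0,0],[0.8,0,0],[1,0,0],[1.2,0,0],[1.4,0,0],[1.6,0,0],[1.8,0,0],[2,0,0]], dr=[[0,0,0],[0,0,0],[0,0,0],[0,0,0],[0,0,0],[0,0,0],[0,0,0],[0,0,0],[0,0,0],[0,0,0]])

```text
time: 19.72
position: [0.5111, 0.0543, 0.0454]
tool_rot: [2.41, 2.014, -0.006]
ft_force: [-4.5, -9.8, 6.0]
grip_width: 0.005
grip_force: 5.5
```

>>> send_rows(xyz=[[0.2,0,0],[0.4,0,0],[0.6,0,0],[0.8,0,0],[1,0,0],[1,0,0],[1,0,0],[1,0,0],[1,0,0],[1,0,0]], dr=[[0,0,0],[0,0,0],[0,0,0],[0,0,0],[0,0,0],[0,0,0],[0,0,0],[0,0,0],[0,0,0],[0,0,0]])

```text
time: 20.55
position: [0.5111, 0.0543, 0.0454]
tool_rot: [2.41, 2.013, -0.008]
ft_force: [-6.7, -11.1, 6.2]
grip_width: 0.002
grip_force: 6.3
```

The jaw came up solid at about 12 N with no further motion. I back off, lift and check.

>>> send_rows(xyz=[[-1,0,0],[-2,0,0],[-3,0,0],[-5,0,0],[-8,0,0],[-12,0,0],[-17,0,0],[-22,0,0],[-26,0,0],[-26,0,0]], dr=[[0,0,0],[0,0,0],[0,0,0],[0,0,0],[0,0,0],[0,0,0],[0,0,0],[0,0,0],[0,0,0],[0,0,0]])

```text
time: 21.38
position: [0.5075, 0.0314, 0.0456]
tool_rot: [2.41, 2.014, 0.0]
ft_force: [0.3, 0.8, -0.0]
grip_width: 0.008
grip_force: 0.0
```

>>> send_rows(xyz=[[0,0,-10],[0,0,-25],[0,0,-45],[0,0,-65],[0,0,-85],[0,0,-105],[0,0,-125],[0,0,-140],[0,0,-150],[0,0,-150]], dr=[[0,0,0],[0,0,0],[0,0,0],[0,0,0],[0,0,0],[0,0,0],[0,0,0],[0,0,0],[0,0,0],[0,0,0]])

```text
time: 22.22
position: [0.5091, 0.0329, 0.1984]
tool_rot: [2.408, 2.015, 0.007]
ft_force: [0.2, 0.2, 0.6]
grip_width: 0.008
grip_force: 0.0
```

Run:
```python
from h import *
s=get_state();print(s['position'],s['ft_force'],s['time'])
im=get_image('wrist');cv2.imwrite('pics/w7.png',im[:,:,::-1])
u=np.array([.176,.984,0])
```

```text
[0.50914043 0.03285336 0.19838962] [0.20594783 0.18042562 0.63520444] 22.2167
```

View pics/w7.png

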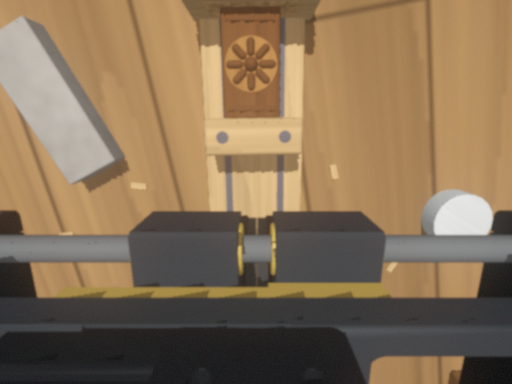

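The panel sits square between the stop face (row ~10) and the jaw (row ~118) with no visible gap, and the robot is clear.

```bash
python3 -c "
from bench import *
print(close_job())"
```

```text
the job is handed in; nothing more can be done
None
```

The job is handed in at about 22 s: the rosette panel is set flat on the vice bed, the jaw was pushed up solid at about 12 N and eased off, the last picture shows no gap, and the robot is clear; no verdict came back.

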